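# Unlock and open the hardness tester's control box

### The arm

A 6-joint arm with a two-finger parallel gripper is mounted at the origin on the work surface. World frame = base frame: x ahead of the robot, y to its left, z up, the work surface at z = 0. Lengths are in m, angles in rad, forces in N, time in s.
With the tool pointing down it reaches from about 0.375 to 0.75 m from the base axis. Payload 9 kg.
Tool frame: the origin (TCP) lies midway between the tips of the shut fingers; the grasp point (between the pads) lies 19 mm behind it; z points along the fingers, y is the line along which they close (so a half turn about z gives the same grasp; the last joint's range is limited). The gripper opens to 85 mm and grips with 20 to 120 N. Pads are 22 mm wide; open, the fingers measure 114 mm over their backs; the gripper's body (76 mm by 85 mm) begins 54 mm behind the grasp point. The pads swing forward as they close: fully open they stand 13 mm farther back than shut.
Start: joints at [-1.438, 0.104, 0.097, 1.564, 0, 1.353], TCP at [0.206, -0.563, 0.198] pointing down, gripper open.
Joint ranges: [-2.99, 2.99], [-0.84, 1.86], [-1.1, 1.16], [-1.84, 2.11], [-1.51, 1.56], [-3.14, 3.14]. Speed limits (rad/s): [2.22, 2.22, 2.57, 3.14, 3.14, 3.14].

### API

Orientations are given as [roll, pitch, yaw] about the fixed x, y, z axes, in that order (R = Rz(yaw) Ry(pitch) Rx(roll)).
In Python, from workcell import bot gives the robot as it stands. The module is installed in compiled form; this text tells all that it offers.
- The arm moves only by the tool jog_arm, never from a script. Its argument "series" is a list that holds one entry, the list of rows, each a list of 7 numbers: the shift along the tool's x, y, z in m, then the turn, a rotation vector about the tool's x, y, z in degrees, then the finger opening in m, from 0 to 0.0854. In form: [[[x, y, z, wx, wy, wz, gripper], ...]]. A call has 1 to 20 rows; each row is the pose to reach, as a shift and turn from the pose commanded when the call began, along the tool's axes at that moment; what a row does not reach only later rows make up. A row lasts 1/12 s, in which the tool goes at most 41.7 mm and 7.16 degrees, less where a joint would pass 70% of its speed; a pose out of reach is approached as far as the arm can. A call with a gripper value outside its range is refused whole. The fingers move at their own pace and stop on an object; "grip_force" is the grip in N (left out, the last holds). Time passes only in rows, so rows that repeat a pose let the fingers close. It gives the time, the measured TCP pose, the force, the opening and the grip force at its end, in the units of the state.
- bot.get_state(): the state, without advancing time (a new reading comes with each control period).
- bot.camera(name): name is "scene" or "top"; returns the picture (400x640x3 uint8, blue, green, red); there is no depth.
- bot.camera_model(name): a dict with "K" (3x3 intrinsics, pixels), "world_to_cam" (4x4, takes a point from world to camera coordinates). Camera axes: x right, y down, z forward; pixel columns grow to the right and rows downward; lengths in m; the calibration is good to about 2 mm. A picture is of the moment at which its call begins. camera_model takes no time and is no camera call.
- bot.close_job(): hands the job in; it is judged then, once.
Trained networks look in the newest picture that a camera, given by its name, has taken for a name from the list of things; names that differ only in an ending like _2 or _b are one class to them, and where a whole thing is asked for, a point or a joint stands for the part that bears it (a point fixed in the world has none). Each returns a list of dicts, best first, with "conf" (0 to 1); they miss things now and then, are a little off and sometimes report something else, mostly with a low value. They report only what shows in the picture. A call takes as long as a camera call.
- bot.regions_of(query, camera): "region" (400x640 bool, what is visible of it) and "point" ([column, row] in pixels, amid what is visible of it).
- bot.landmark_of(query, camera): "point" ([column, row] in pixels: a listed point, or the origin of a listed thing).
The state is a dict: "time_s": time; "q": joint angles; "qvel": joint speeds; "tau": joint torques, N m; "position": TCP position; "orientation": TCP orientation; "wrist_force": force on the tool from outside, world axes, zero at the start; "ft_torque": the same for the moment, N m; "gripper_width": finger opening in m; "gripper_force": force on a finger pad.
Only numpy, scipy, OpenCV 4.12 (cv2) and the standard library are available. Lean on these libraries where they do the work, as an engineer would, in place of code of your own. Each camera call takes 0.05 s, during which the arm holds its last target. There are 200 camera calls.

### The job

Of the two control boxes on the bench, open the cream one that belongs to the hardness tester, so that its fuses can be checked: turn its red key a full quarter turn clockwise (seen from above) to free the cam latch while the panel is still shut, then lift the panel by its black tab and leave it standing open, at least 60 degrees up. Leave the blue key of the dark box as it is.

Things in the scene. Friction and masses are not known exactly. Their poses are not given: they have to be found in the camera images.
- tester_box: Cream control box, fixed, 170 (x) by 210 (y) by 100 mm high; origin at the centre of its underside, z up, -x side faces the robot within 17 degrees. Left or right of the dark box. Its top is the access panel, 6 mm thick, upper face at z 106.5 mm, hinged along the far edge (line parallel to y at x +85, z 100.5 mm). On it: red key (axis x -45, y +50 mm), black lift tab (x -62, y -50 mm).
- tester_key_grip (a point): Centre of the red key's bow, on the key's upright axis, 137.5 mm above the bench. The bow is an upright flat block 10 mm thick, 34 mm wide, 30 mm high, its underside 16 mm above the panel, on a 12 mm stem in a steel rosette 34 mm across, 3 mm high. At joint 0 its width lies along the box's y, its thickness along x.
- tester_key (a joint): Red key's angle, rad: 0 = latched, grows as the key turns clockwise seen from above, stop at 1.57 (its width then along the box's x). Starts between 0 and 0.15. A cam under the box's front lip holds the panel shut until about 1.15. The key stays where it is left (friction 0.05 Nm) and moves with the panel.
- tester_panel_tab (a point): Grip point on the panel's black lift tab, 30 mm above the panel (136.5 mm above the bench when shut). The tab is an upright block 26 mm (x) by 14 mm thick (y) by 42 mm high, its centre 23 mm from the panel's front edge; pinch it across its 14 mm (along the box's y). Moves with the panel.
- tester_panel (a joint): Cream panel's angle, rad: 0 = shut (start), grows as the front edge (towards the robot) is lifted, stop at 1.6. Stiff hinge: the panel stays at any angle where it is left; lifting at the tab takes about 6 N. The grip point moves on a circle of 151 mm radius about the hinge line.
- lamp_box: The other box, dark grey, fixed to the bench: same shape and sizes as tester_box with a dark panel, black tab and a blue key at the same places; origin at the centre of its underside. Not to be opened.
- lamp_key (a joint): Blue key's angle on the dark box, rad: 0 = latched, starts between 0 and 0.15, to be left as it is; same motion as the red key.

How it is judged:
On the way:
1. the red key is turned at least 70 degrees clockwise while the panel is still shut (value of joint tester_key above 1.22 rad and value of joint tester_panel below 0.1 rad), for 0.1 s.
At the end, for the whole second after the job is handed in: The cream box's panel stands still, open by more than 0.96 rad (55 degrees), its red key is still past 1.1 rad (63 degrees) from latched, and the dark box's blue key is below 0.4 rad (23 degrees) (value of joint tester_panel above 0.96 rad and value of joint tester_key above 1.1 rad and velocity of joint tester_panel between -0.1 and 0.1 rad/s and value of joint lamp_key below 0.4 rad); the robot touches nothing.
It fails at once if the dark box's blue key is turned past 23 degrees (value of joint lamp_key above 0.4 rad).
It also fails if it takes over 43 s, if anything falls off the work surface, if the arm or the gripper's body presses on something with over 40 N, if the wrist force passes 120 N, or if a joint passes its speed limit or range.

## Working session

There is one attempt and no reset: what is moved stays moved. The work goes in short steps, Python scripts to look and compute and a tool call to move; the robot and the scene stay as the last step left them, time stands still between calls to the robot, and variables do not carry over. Pictures are saved under pics/ and viewed, at most 10 in all, crops included, and the job is handed in when it is done.

Besides the shell and the picture viewer there is one more tool, called by a JSON object that holds its "name" and its "arguments", one argument or row to a line. jog_arm: Moves the arm, as the interface text tells. Its arguments: {"type":"object","properties":{"series":{"type":"array"},"grip_force":{"type":"number"}},"required":["series"]}

```bash
mkdir -p pics
cat > h.py <<'E'
import numpy as np, cv2
from workcell import bot
from scipy.spatial.transform import Rotation as R
def ray(cam,p):
    m=bot.camera_model(cam);T=np.array(m["world_to_cam"]);K=np.array(m["K"])
    d=T[:3,:3].T@np.linalg.inv(K)@np.array([p[0],p[1],1.]);return -T[:3,:3].T@T[:3,3],d
def atz(cam,p,z):
    o,d=ray(cam,p);return o+d*(z-o[2])/d[2]
def proj(cam,X):
    m=bot.camera_model(cam);T=np.array(m["world_to_cam"]);K=np.array(m["K"])
    c=T[:3,:3]@np.array(X)+T[:3,3];u=K@c;return u[:2]/u[2]
E
python3 - <<'E'
from h import *
ims=[]
for c in("scene","top"):
    im=bot.camera(c);ims.append(im)
    for q,z in(("tester_box",0),("tester_key_grip",.1375),("tester_panel_tab",.1365),("lamp_box",0)):
        for d in bot.landmark_of(q,c)[:2]:print(c,q,round(d["conf"],2),np.round(d["point"],1),np.round(atz(c,d["point"],z),4))
    print(np.round(ray(c,(320,200)),2).tolist())
    cv2.imwrite(f"pics/{c}0.png",im)
print(bot.get_state())
E
```

```text
scene tester_box 0.89 [253.2 190.3] [ 0.5658 -0.2022  0.    ]
scene tester_key_grip 0.61 [277.9 146.3] [ 0.5001 -0.1507  0.1375]
scene tester_panel_tab 0.66 [243.1 134.2] [ 0.5067 -0.25    0.1365]
scene lamp_box 0.88 [385.7 244. ] [0.5448 0.1727 0.    ]
[[1.04, 0.27, 0.88], [-0.49, -0.28, -0.82]]
top tester_box 0.75 [404.2 214.6] [ 0.5586 -0.1946  0.    ]
top tester_panel_tab 0.64 [439.1 237. ] [ 0.5045 -0.2471  0.1365]
[[0.49, -0.01, 1.15], [0.09, 0.01, -1.0]]
{'time_s': 0.5, 'q': array([-1.43767626e+00,  1.04140123e-01,  9.72598830e-02,  1.56387380e+00,
        4.20225074e-05,  1.35308400e+00]), 'qvel': array([0.0010243 , 0.00108342, 0.00041968, 0.00020892, 0.00051255,
       0.00096765]), 'tau': array([-3.73922288e-03, -5.56278276e+01,  5.03385437e+01,  1.82980657e-03,
       -4.48715555e-04,  5.15256275e-06]), 'position': array([ 0.20622721, -0.56347497,  0.19768508]), 'orientation': array([ 3.14154229e+00, -3.18962320e-05,  3.50832395e-01]), 'wrist_force': array([-0.32504056,  0.29546863,  0.7274677 ]), 'ft_torque': array([-0.06507473, -0.02065643, -0.02279383]), 'gripper_force': 0.0, 'gripper_width': 0.08533090692942281}
```

View pics/top0.png

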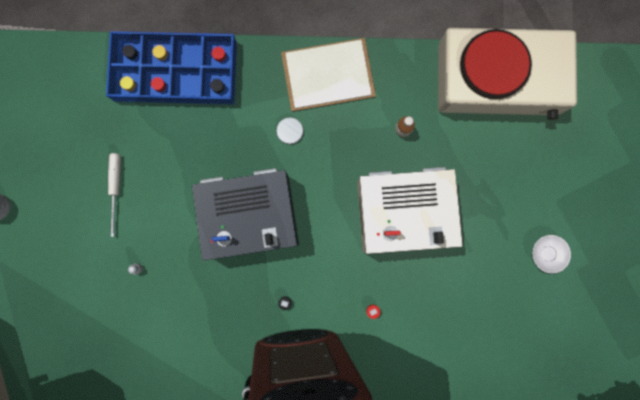

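View pics/scene0.png

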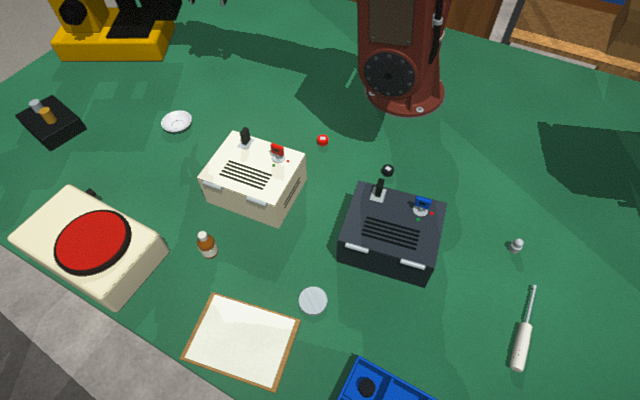

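Top view: the cream box is at cols 360–463, rows 170–255, with the red key near (391,234) and the tab near (438,237). The dark box is to its left. In the scene view the key is near (278,150) and the tab near (244,137). Next I fit the box pose to its silhouettes.

```bash
cat >> h.py <<'E'
def W(p,loc):
    c,s=np.cos(p[2]),np.sin(p[2]);l=np.atleast_2d(loc);return np.c_[p[0]+c*l[:,0]-s*l[:,1],p[1]+s*l[:,0]+c*l[:,1],l[:,2]]
E
python3 - <<'E'
from h import *
from scipy.optimize import minimize
box=np.array([[a,b,z] for a in(-.085,.085) for b in(-.105,.105) for z in(0,.1065)])
def blk(x,y,dx,dy,z0,z1):return np.array([[x+a*dx/2,y+b*dy/2,z] for a in(-1,1) for b in(-1,1) for z in(z0,z1)])
parts=[box,blk(-.062,-.05,.026,.014,.1,.1485),blk(-.045,.05,.01,.034,.1225,.1525)]
regs={}
for c in("scene","top"):
    im=bot.camera(c)
    r=bot.regions_of("tester_box",c);regs[c]=r[0]["region"];print(c,[(round(d["conf"],2),d["region"].sum()) for d in r])
    hsv=cv2.cvtColor(im,cv2.COLOR_BGR2HSV)
    red=((hsv[...,0]<8)|(hsv[...,0]>172))&(hsv[...,1]>130)&(hsv[...,2]>90)
    n,l,st,ce=cv2.connectedComponentsWithStats(red.astype('uint8'))
    for i in range(1,n):
        if st[i,4]>15:print(c,"red",st[i],np.round(ce[i],1),np.round(atz(c,ce[i],.1375),4))
S=4
def cost(p,cs=("scene","top")):
    t=0
    for c in cs:
        m=np.zeros((400*S,640*S),np.uint8)
        for P in parts:
            uv=np.array([proj(c,X) for X in W(p,P)])
            cv2.fillConvexPoly(m,cv2.convexHull(np.round((uv+.5)*S).astype(np.int32)),255)
        m=cv2.resize(m,(640,400),interpolation=cv2.INTER_AREA)/255.
        t+=np.abs(m-regs[c]).sum()/regs[c].sum()
    return t
for cs in(("scene","top"),("top",),("scene",)):
    o=minimize(cost,[.56,-.197,-.07],args=(cs,),method="Nelder-Mead",options=dict(initial_simplex=np.array([[.56,-.197,-.07],[.57,-.197,-.0],[.56,-.187,-.05],[.55,-.2,-.15]])))
    p=o.x;print(cs,np.round(p,4),o.fun)
    print(" key",W(p,[-.045,.05,.1375]),"tab",W(p,[-.062,-.05,.1365]))
for c in("scene","top"):
    im=cv2.resize(bot.camera(c),None,fx=1,fy=1)
E
```

```text
scene [(0.76, np.int64(6903))]
scene red [376  49  41  20  74] [399.6  54.7] [ 0.023  -0.0296  0.1375]
scene red [387  82  57  33 533] [416.3 104.2] [0.1996 0.0909 0.1375]
scene red [317 135  11  11  83] [322.1 140.3] [ 0.4312 -0.0653  0.1375]
scene red [271 143  13  13 102] [276.8 149. ] [ 0.5089 -0.1484  0.1375]
scene red [  56  211   70   59 3110] [ 90.5 240.3] [ 0.9089 -0.3535  0.1375]
top [(0.88, np.int64(7708))]
top red [ 465   31   65   64 3227] [496.7  62.4] [ 0.8888 -0.3687  0.1375]
top red [212  47  13  13 123] [217.9  53.3] [0.8944 0.2426 0.1375]
top red [151  78  13  13 120] [157.2  83.6] [0.8227 0.373  0.1375]
top red [385 231  15   4  50] [392.3 232.7] [ 0.5108 -0.1472  0.1375]
top red [367 305  14  14 105] [373.  311.3] [ 0.3444 -0.1096  0.1375]Traceback (most recent call last):
  File "<stdin>", line 27, in <module>
    res = _minimize_neldermead(fun, x0, args, callback, bounds=bounds,
                               **options)
    fsim[j] = func(sim[j])
              ~~~~^^^^^^^^
    fx = function(np.copy(x), *(wrapper_args + args))
  File "<stdin>", line 21, in cost
  File "h.py", line 10, in proj
    m=bot.camera_model(cam);T=np.array(m["world_to_cam"]);K=np.array(m["K"])
ValueError: time passes only in moves, steps and waits
```

```bash
sed -i 's/bot.camera_model(cam)/CM(cam)/' h.py; sed -i '3a import functools\n@functools.cache\ndef CM(c): return bot.camera_model(c)' h.py
cat > fit.py <<'E'
from h import *
from scipy.optimize import minimize
box=np.array([[a,b,z] for a in(-.085,.085) for b in(-.105,.105) for z in(0,.1065)])
def blk(x,y,dx,dy,z0,z1):return np.array([[x+a*dx/2,y+b*dy/2,z] for a in(-1,1) for b in(-1,1) for z in(z0,z1)])
parts=[box,blk(-.062,-.05,.026,.014,.1,.1485),blk(-.045,.05,.01,.034,.1225,.1525)]
regs={};ims={}
for c in("scene","top"):
    ims[c]=bot.camera(c);regs[c]=bot.regions_of("tester_box",c)[0]["region"]
S=4
def cost(p,cs):
    t=0
    for c in cs:
        m=np.zeros((400*S,640*S),np.uint8)
        for P in parts:
            uv=np.array([proj(c,X) for X in W(p,P)])
            cv2.fillConvexPoly(m,cv2.convexHull(np.round((uv+.5)*S).astype(np.int32)),255)
        m=cv2.resize(m,(640,400),interpolation=cv2.INTER_AREA)/255.
        t+=np.abs(m-regs[c]).sum()/regs[c].sum()
    return t
for cs in(("top",),("scene",),("scene","top")):
    o=minimize(cost,[.56,-.197,-.07],args=(cs,),method="Nelder-Mead",options=dict(xatol=1e-4,fatol=1e-4,initial_simplex=np.array([[.56,-.197,-.07],[.57,-.197,-.0],[.56,-.187,-.05],[.55,-.2,-.15]])))
    p=o.x;print(cs,np.round(p,4),round(o.fun,3)," key",W(p,[-.045,.05,.1375]),"tab",W(p,[-.062,-.05,.1365]))
out=[]
for c,(x,y) in(("scene",(190,110)),("top",(345,155))):
    b=cv2.resize(ims[c][y:y+120,x:x+130],None,fx=3,fy=3,interpolation=cv2.INTER_CUBIC)
    for P,col in zip(parts,((0,255,0),(255,0,0),(255,0,255))):
        for X in W(p,P):
            cv2.circle(b,tuple(int(v) for v in np.round((proj(c,X)+.5-[x,y])*3)),2,col,-1)
    out.append(b)
cv2.imwrite("pics/fit.png",np.hstack(out))
E
python3 fit.py
```

```text
Traceback (most recent call last):
  File "fit.py", line 8, in <module>
    ims[c]=bot.camera(c);regs[c]=bot.regions_of("tester_box",c)[0]["region"]
                                 ~~~~~~~~~~~~~~~~~~~~~~~~~~~~~~^^^
IndexError: list index out of range
```

```bash
python3 - <<'E'
s=open('fit.py').read()
s=s.replace('''    ims[c]=bot.camera(c);regs[c]=bot.regions_of("tester_box",c)[0]["region"]''','''    for k in range(5):
        ims[c]=bot.camera(c);r=bot.regions_of("tester_box",c)
        if r: regs[c]=r[0]["region"];break''')
open('fit.py','w').write(s)
E
python3 fit.py
```

```text
('top',) [ 5.673e-01 -1.880e-01  5.000e-04] 0.118  key [[ 0.52227993 -0.13805586  0.1375    ]] tab [[ 0.50533288 -0.23806484  0.1365    ]]
('scene',) [ 0.5671 -0.192  -0.0093] 0.095  key [[ 0.52257989 -0.14158669  0.1375    ]] tab [[ 0.50465011 -0.24142418  0.1365    ]]
('scene', 'top') [ 0.5673 -0.1906 -0.0052] 0.219  key [[ 0.52252847 -0.14041576  0.1375    ]] tab [[ 0.50501074 -0.24032637  0.1365    ]]
```

View pics/fit.png

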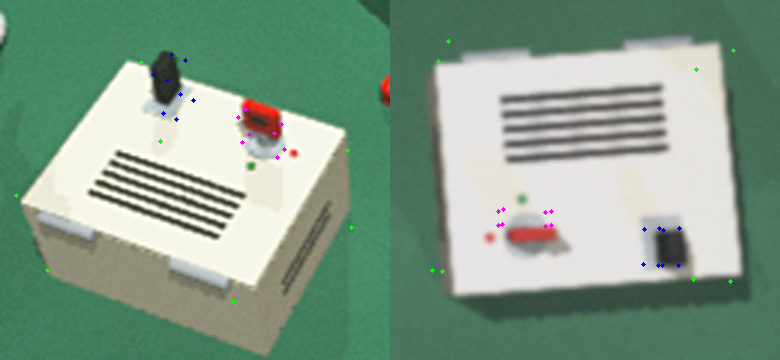

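The fit is off (dots displaced from the corners). I'll use the panel corners read from these crops instead.

```bash
cat > fit2.py <<'E'
from h import *
from scipy.optimize import least_squares
# order: far+y, far-y, near-y, near+y
L=np.array([[.085,.105],[.085,-.105],[-.085,-.105],[-.085,.105]]);L=np.c_[L,[.1065]*4]
px={"top":np.array([[45,65],[329,43],[351,273],[63,296]])/3+[345,155]-.5,"scene":np.array([[257,287],[22,202],[128,61],[345,130]])/3+[190,110]-.5}
def res(p,cs):return np.concatenate([(np.array([proj(c,X) for X in W(p,L)])-px[c]).ravel() for c in cs])
for cs in(("top",),("scene",),("top","scene")):
    o=least_squares(res,[.56,-.197,-.07],args=(cs,));p=o.x
    print(cs,np.round(p,4),np.round(o.fun,1),W(p,[-.045,.05,.1375]),W(p,[-.062,-.05,.1365]))
for c in("top","scene"):print(c,[np.round(proj(c,W(p,l)[0]),1) for l in([-.045,.05,.1375],[-.062,-.05,.1365])])
E
python3 fit2.py
```

```text
('top',) [ 0.5611 -0.19    0.1042] [-0.1 -0.  -0.2  0.1 -0.   0.2  0.3 -0.2] [[ 0.51113348 -0.14492116  0.1375    ]] [[ 0.50462229 -0.24614667  0.1365    ]]
('scene',) [ 0.5597 -0.1918  0.1089] [-0.4 -0.4 -0.1  0.3 -0.   0.1  0.5 -0. ] [[ 0.50956326 -0.14693763  0.1375    ]] [[ 0.5035329  -0.24819292  0.1365    ]]
('top', 'scene') [ 0.5607 -0.1906  0.106 ] [ 0.1  0.3 -0.   0.2  0.3  0.3  0.6  0.1 -0.3  0.1  0.1  0.7  0.3  0.5
  0.7  0.5] [[ 0.51064164 -0.14561822  0.1375    ]] [[ 0.50431786 -0.24685561  0.1365    ]]
top [array([391.5, 232.8]), array([439. , 237.1])]
scene [array([277.3, 149.9]), array([244.7, 134. ])]
```

The corner fit agrees across both cameras to 0.7 px. The box is at (0.5605, -0.191) with yaw 0.106, the key at (0.5105, -0.146) and the tab at (0.504, -0.247). I'm moving above the key.

{"name": "jog_arm", "arguments": {
  "series": [
    [[0.143, -0.096, 0, 0, 0, -24, 0.05], [0.286, -0.192, 0, 0, 0, -48, 0.05], [0.43, -0.287, 0, 0, 0, -73, 0.05], [0.43, -0.287, 0, 0, 0, -73, 0.05], [0.43, -0.287, 0, 0, 0, -73, 0.05], [0.43, -0.287, 0, 0, 0, -73, 0.05], [0.43, -0.287, 0, 0, 0, -73, 0.05], [0.43, -0.287, 0, 0, 0, -73, 0.05], [0.43, -0.287, 0, 0, 0, -73, 0.05], [0.43, -0.287, 0, 0, 0, -73, 0.05], [0.43, -0.287, 0, 0, 0, -73, 0.05], [0.43, -0.287, 0, 0, 0, -73, 0.05], [0.43, -0.287, 0, 0, 0, -73, 0.05], [0.43, -0.287, 0, 0, 0, -73, 0.05], [0.43, -0.287, 0, 0, 0, -73, 0.05], [0.43, -0.287, 0, 0, 0, -73, 0.05], [0.43, -0.287, 0, 0, 0, -73, 0.05], [0.43, -0.287, 0, 0, 0, -73, 0.05]]
  ],
  "grip_force": 30
}}

```text
time_s: 2.5
position: [0.5109, -0.1472, 0.1977]
orientation: [3.142, 0.0, 1.623]
wrist_force: [0.1, -0.3, 0.4]
gripper_width: 0.05
gripper_force: 0.0
```

{"name": "jog_arm", "arguments": {
  "series": [
    [[0.001, 0, 0.03, 0, 0, 0, 0.05], [0.001, 0, 0.055, 0, 0, 0, 0.05], [0.001, 0, 0.077, 0, 0, 0, 0.05], [0.001, 0, 0.077, 0, 0, 0, 0.05], [0.001, 0, 0.077, 0, 0, 0, 0.0], [0.001, 0, 0.077, 0, 0, 0, 0.0], [0.001, 0, 0.077, 0, 0, 0, 0.0], [0.001, 0, 0.077, 0, 0, 0, 0.0], [0.001, 0, 0.077, 0, 0, 0, 0.0], [0.001, 0, 0.077, 0, 0, 0, 0.0]]
  ]
}}

```text
time_s: 3.33
position: [0.5117, -0.1454, 0.1214]
orientation: [3.141, 0.001, 1.625]
wrist_force: [-0.3, 0.2, -1.0]
gripper_width: 0.0003
gripper_force: 0.0
```

The fingers shut on nothing, so I'm looking.

Run:
```python
from h import *
o=[]
for c,(x,y) in(("scene",(190,90)),("top",(345,155))):
    im=bot.camera(c);p=proj(c,bot.get_state()["position"]);print(c,p)
    o.append(cv2.resize(im[y:y+140,x:x+130],None,fx=3,fy=3,interpolation=cv2.INTER_CUBIC))
cv2.imwrite("pics/grip1.png",np.hstack(o))
```

```text
scene [277.85892255 154.60832516]
top [390.3258772  232.51530093]
```

View pics/grip1.png

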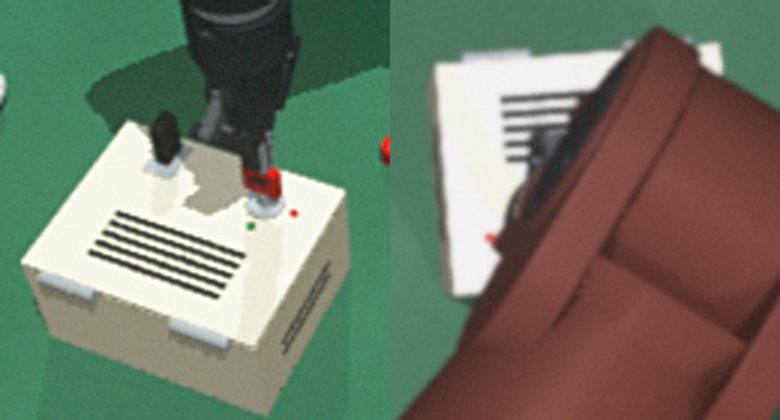

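Run:
```python
from h import *
s=bot.get_state();print({k:np.round(s[k],4) for k in("time_s","position","gripper_width","gripper_force","wrist_force","ft_torque")})
a=cv2.imread("pics/scene0.png");b=bot.camera("scene")
for z in(.1525,.1375,.1225):print(z,proj("scene",[.5106,-.1456,z]))
for q in("tester_key_grip","tester_panel_tab"):print(q,[(d["conf"],d["point"],atz("scene",d["point"],.1375)) for d in bot.landmark_of(q,"scene")])
o=[cv2.resize(i[115:175,240:305],None,fx=6,fy=6,interpolation=cv2.INTER_CUBIC) for i in(a,b)]
cv2.imwrite("pics/z.png",np.hstack(o))
```

```text
{'time_s': np.float64(3.4333), 'position': array([ 0.5115, -0.1453,  0.121 ]), 'gripper_width': np.float64(-0.0), 'gripper_force': np.float64(0.0), 'wrist_force': array([ 0.0399,  0.2142, -0.2358]), 'ft_torque': array([0.0238, 0.0178, 0.006 ])}
0.1525 [276.76632622 145.68854421]
0.1375 [277.35426128 149.87075408]
0.1225 [277.92792876 153.9514731 ]
tester_key_grip [(0.69, [387.0, 244.2], array([0.62066167, 0.19075134, 0.1375    ])), (0.64, [277.7, 147.3], array([ 0.50314151, -0.14935415,  0.1375    ]))]
tester_panel_tab [(0.82, [241.4, 135.4], array([ 0.51286749, -0.25067241,  0.1375    ])), (0.35, [255.1, 189.2], array([ 0.63465482, -0.12613484,  0.1375    ]))]
```

View pics/z.png

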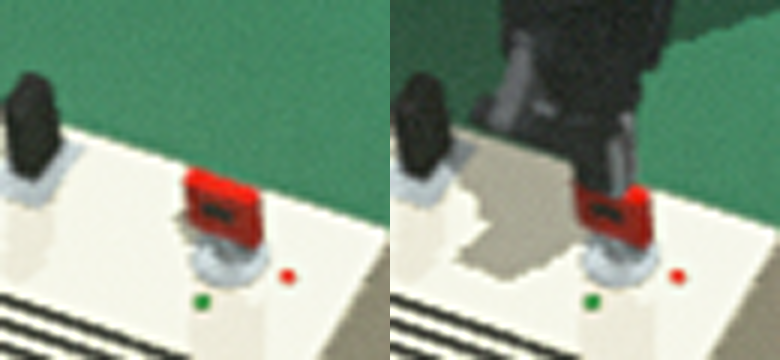

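The right crop shows the closed fingertips resting just above the key's top, at about crop (605,190). That is roughly 28 mm higher than the reported TCP projects to, at (617,238). So the real tip seems higher than reported. I'm opening, going down 10 mm and trying to close there.

{"name": "jog_arm", "arguments": {
  "series": [
    [[0, 0, 0, 0, 0, 0, 0.05], [0, 0, 0, 0, 0, 0, 0.05], [0, 0, 0, 0, 0, 0, 0.05], [0, 0, 0, 0, 0, 0, 0.05], [0, 0, 0.005, 0, 0, 0, 0.05], [0, 0, 0.01, 0, 0, 0, 0.05], [0, 0, 0.01, 0, 0, 0, 0.05], [0, 0, 0.01, 0, 0, 0, 0], [0, 0, 0.01, 0, 0, 0, 0], [0, 0, 0.01, 0, 0, 0, 0], [0, 0, 0.01, 0, 0, 0, 0], [0, 0, 0.01, 0, 0, 0, 0], [0, 0, 0.01, 0, 0, 0, 0]]
  ]
}}

```text
time_s: 4.67
position: [0.5102, -0.1453, 0.111]
orientation: [-3.139, 0.0, 1.625]
wrist_force: [-7.9, -0.3, 4.8]
gripper_width: 0.009
gripper_force: 33.5
```

It grips now, but only near the key's top. The offset is about 30 mm, so I'm regripping 18 mm deeper and 1.5 mm towards -x.

{"name": "jog_arm", "arguments": {
  "series": [
    [[0, 0, 0, 0, 0, 0, 0.05], [0, 0, 0, 0, 0, 0, 0.05], [0, -0.0015, 0, 0, 0, 0, 0.05], [0, -0.0015, 0, 0, 0, 0, 0.05], [0, -0.0015, 0.006, 0, 0, 0, 0.05], [0, -0.0015, 0.012, 0, 0, 0, 0.05], [0, -0.0015, 0.018, 0, 0, 0, 0.05], [0, -0.0015, 0.018, 0, 0, 0, 0.05], [0, -0.0015, 0.018, 0, 0, 0, 0], [0, -0.0015, 0.018, 0, 0, 0, 0], [0, -0.0015, 0.018, 0, 0, 0, 0], [0, -0.0015, 0.018, 0, 0, 0, 0], [0, -0.0015, 0.018, 0, 0, 0, 0], [0, -0.0015, 0.018, 0, 0, 0, 0]]
  ]
}}

```text
time_s: 5.83
position: [0.5099, -0.1454, 0.093]
orientation: [3.141, 0.0, 1.625]
wrist_force: [-2.1, -0.6, 2.4]
gripper_width: 0.0093
gripper_force: 33.0
```

Good grip with low force. Turning the key clockwise.

{"name": "jog_arm", "arguments": {
  "series": [
    [[0, 0, 0, 0, 0, 6, 0], [0, 0, 0, 0, 0, 12, 0], [0, 0, 0, 0, 0, 18, 0], [0, 0, 0, 0, 0, 24, 0], [0, 0, 0, 0, 0, 30, 0], [0, 0, 0, 0, 0, 36, 0], [0, 0, 0, 0, 0, 42, 0], [0, 0, 0, 0, 0, 48, 0], [0, 0, 0, 0, 0, 54, 0], [0, 0, 0, 0, 0, 60, 0], [0, 0, 0, 0, 0, 66, 0], [0, 0, 0, 0, 0, 72, 0], [0, 0, 0, 0, 0, 78, 0], [0, 0, 0, 0, 0, 83, 0], [0, 0, 0, 0, 0, 86, 0], [0, 0, 0, 0, 0, 86, 0], [0, 0, 0, 0, 0, 86, 0], [0, 0, 0, 0, 0, 86, 0]]
  ]
}}

```text
time_s: 7.33
position: [0.5101, -0.1456, 0.093]
orientation: [3.141, -0.0, 0.126]
wrist_force: [-0.6, -1.5, 2.5]
gripper_width: 0.0096
gripper_force: 33.1
```

{"name": "jog_arm", "arguments": {
  "series": [
    [[0, 0, 0, 0, 0, 0, 0.02], [0, 0, 0, 0, 0, 0, 0.05], [0, 0, 0, 0, 0, 0, 0.05], [0, 0, 0, 0, 0, 0, 0.05], [0, 0, -0.03, 0, 0, 0, 0.05], [0, 0, -0.06, 0, 0, 0, 0.05], [-0.006, 0.033, -0.06, 0, 0, 1.1, 0.05], [-0.012, 0.066, -0.06, 0, 0, 1.1, 0.05], [-0.019, 0.1, -0.06, 0, 0, 1.1, 0.05], [-0.019, 0.1, -0.06, 0, 0, 1.1, 0.05], [-0.019, 0.1, -0.03, 0, 0, 1.1, 0.05], [-0.019, 0.1, -0.01, 0, 0, 1.1, 0.05], [-0.019, 0.1, 0.004, 0, 0, 1.1, 0.05], [-0.019, 0.1, 0.004, 0, 0, 1.1, 0.05], [-0.019, 0.1, 0.004, 0, 0, 1.1, 0.0], [-0.019, 0.1, 0.004, 0, 0, 1.1, 0.0], [-0.019, 0.1, 0.004, 0, 0, 1.1, 0.0], [-0.019, 0.1, 0.004, 0, 0, 1.1, 0.0], [-0.019, 0.1, 0.004, 0, 0, 1.1, 0.0], [-0.019, 0.1, 0.004, 0, 0, 1.1, 0.0]]
  ]
}}

```text
time_s: 9.0
position: [0.504, -0.2469, 0.0903]
orientation: [3.141, -0.002, 0.105]
wrist_force: [-1.0, 3.3, 7.2]
gripper_width: 0.0136
gripper_force: 32.8
```

Run:
```python
from h import *
b=bot.camera("scene")
cv2.imwrite("pics/g2.png",cv2.resize(b[100:190,200:310],None,fx=5,fy=5,interpolation=cv2.INTER_CUBIC))
# arc in tool frame (tool x ~ box x)
r=np.hypot(.147,.036);a0=np.arctan2(.036,.147)
for d in range(0,81,5):
    a=a0+np.radians(d);print(d,np.round([.147-r*np.cos(a),-(r*np.sin(a)-.036)],3))
```

```text
0 [ 0. -0.]
5 [ 0.004 -0.013]
10 [ 0.008 -0.025]
15 [ 0.014 -0.037]
20 [ 0.021 -0.048]
25 [ 0.029 -0.059]
30 [ 0.038 -0.069]
35 [ 0.047 -0.078]
40 [ 0.058 -0.086]
45 [ 0.069 -0.093]
50 [ 0.08 -0.1 ]
55 [ 0.092 -0.105]
60 [ 0.105 -0.109]
65 [ 0.118 -0.112]
70 [ 0.131 -0.114]
75 [ 0.144 -0.115]
80 [ 0.157 -0.115]
```

View pics/g2.png

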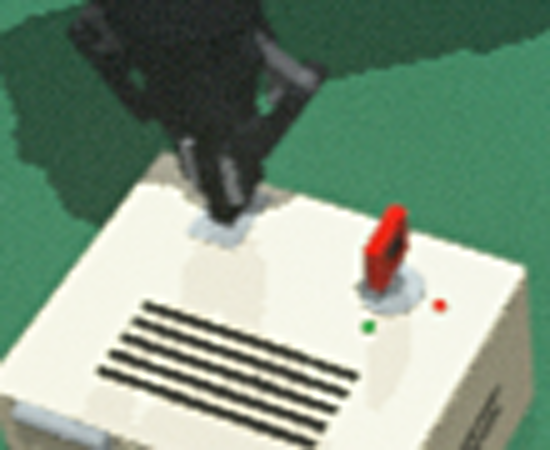

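The picture shows the red key turned with its width along the box's x, at about crop (385,255), and the fingers around the tab at (225,190). Lifting along the arc to 30°, then checking.

{"name": "jog_arm", "arguments": {
  "series": [
    [[0.002, 0, -0.006, 0, 0, 0, 0], [0.004, 0, -0.013, 0, 0, 0, 0], [0.006, 0, -0.019, 0, 0, 0, 0], [0.008, 0, -0.025, 0, 0, 0, 0], [0.011, 0, -0.031, 0, 0, 0, 0], [0.014, 0, -0.037, 0, 0, 0, 0], [0.017, 0, -0.043, 0, 0, 0, 0], [0.021, 0, -0.048, 0, 0, 0, 0], [0.025, 0, -0.054, 0, 0, 0, 0], [0.029, 0, -0.059, 0, 0, 0, 0], [0.033, 0, -0.064, 0, 0, 0, 0], [0.038, 0, -0.069, 0, 0, 0, 0], [0.038, 0, -0.069, 0, 0, 0, 0]]
  ]
}}

```text
time_s: 10.13
position: [0.5421, -0.2429, 0.1591]
orientation: [3.141, -0.001, 0.105]
wrist_force: [-1.5, 0.8, -0.1]
gripper_width: 0.0133
gripper_force: 31.2
```

Still held. Continuing to about 75°.

{"name": "jog_arm", "arguments": {
  "series": [
    [[0.005, 0, -0.005, 0, 0, 0, 0], [0.009, 0, -0.009, 0, 0, 0, 0], [0.014, 0, -0.013, 0, 0, 0, 0], [0.02, 0, -0.017, 0, 0, 0, 0], [0.025, 0, -0.021, 0, 0, 0, 0], [0.031, 0, -0.024, 0, 0, 0, 0], [0.036, 0, -0.028, 0, 0, 0, 0], [0.042, 0, -0.031, 0, 0, 0, 0], [0.048, 0, -0.034, 0, 0, 0, 0], [0.054, 0, -0.036, 0, 0, 0, 0], [0.06, 0, -0.038, 0, 0, 0, 0], [0.067, 0, -0.04, 0, 0, 0, 0], [0.073, 0, -0.042, 0, 0, 0, 0], [0.08, 0, -0.043, 0, 0, 0, 0], [0.086, 0, -0.044, 0, 0, 0, 0], [0.093, 0, -0.045, 0, 0, 0, 0], [0.1, 0, -0.046, 0, 0, 0, 0], [0.106, 0, -0.046, 0, 0, 0, 0], [0.106, 0, -0.046, 0, 0, 0, 0]]
  ]
}}

```text
time_s: 11.72
position: [0.6481, -0.232, 0.2047]
orientation: [3.14, -0.002, 0.105]
wrist_force: [1.7, -2.8, -1.8]
gripper_width: 0.013
gripper_force: 29.6
```

Run:
```python
from h import *
b=bot.camera("scene")
cv2.imwrite("pics/g3.png",cv2.resize(b[60:220,170:330],None,fx=3,fy=3,interpolation=cv2.INTER_CUBIC))
```

```text
(no output)
```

View pics/g3.png

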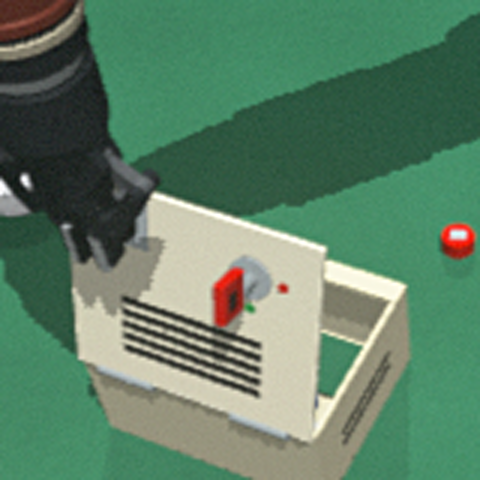

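The panel stands open at about 75° and the key is still turned. Releasing and backing off straight up.

{"name": "jog_arm", "arguments": {
  "series": [
    [[0, 0, 0, 0, 0, 0, 0.02], [0, 0, 0, 0, 0, 0, 0.045], [0, 0, 0, 0, 0, 0, 0.045], [0, 0, 0, 0, 0, 0, 0.045], [0, 0, 0, 0, 0, 0, 0.045], [0, 0, -0.02, 0, 0, 0, 0.045], [0, 0, -0.04, 0, 0, 0, 0.045], [0, 0, -0.065, 0, 0, 0, 0.045], [0, 0, -0.09, 0, 0, 0, 0.045], [0, 0, -0.11, 0, 0, 0, 0.045], [0, 0, -0.11, 0, 0, 0, 0.045], [0, 0, -0.11, 0, 0, 0, 0.045]]
  ]
}}

```text
time_s: 12.77
position: [0.6471, -0.2321, 0.3149]
orientation: [3.14, -0.002, 0.105]
wrist_force: [1.0, 0.3, -1.1]
gripper_width: 0.0451
gripper_force: 0.0
```

Run:
```python
from h import *
b=bot.camera("scene")
cv2.imwrite("pics/g4.png",cv2.resize(b[0:300,150:460],None,fx=1.9,fy=1.9,interpolation=cv2.INTER_CUBIC))
```

```text
(no output)
```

View pics/g4.png

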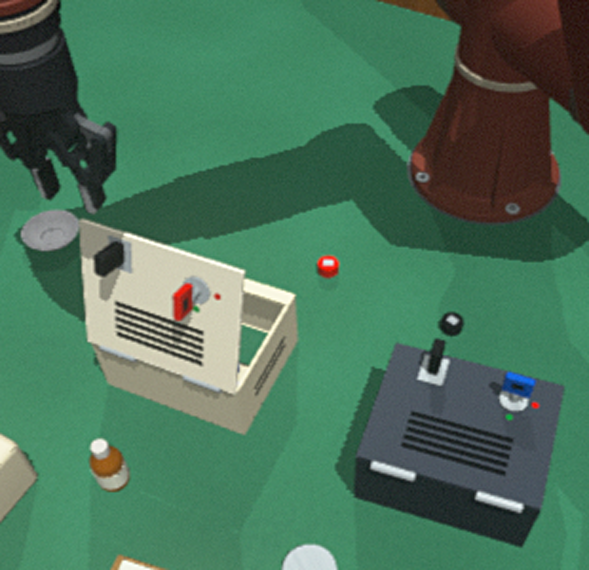

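The panel at crop (165,300) stands open with the tab free, and the gripper is clear above it at (60,170). The red key is still turned, at (183,300), and the blue key at (518,385) is untouched.

```bash
python3 -c "
from workcell import bot
print(bot.close_job())"
```

```text
the job is handed in; nothing more can be done
None
```

I turned the cream box's red key about 89° clockwise with the panel shut, then lifted the panel to about 75° and left it standing there, with the blue key untouched and the gripper clear; the job is handed in, but close_job gave no verdict.

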